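# Start two clocks on their timing pads

### The job

Start the timing run of two clocks by pressing green start buttons gently down with the fingertips until they stay down: first the button on the pad where the brass carriage clock stands, then the one on the pad where the blue alarm clock stands. Leave the wooden mantel clock's buttons, all red stop buttons, the clocks and everything else on the bench untouched, lift nothing, and draw back clear at the end.

Things in the scene. Friction and masses are not known exactly. Their poses are not given: they have to be found in the camera images.
- pad_left: the left (+y) timing pad: a grey fixed slab 210 (x) x 120 (y) x 20 mm high, origin under its centre, x along its length away from the robot. A clock stands on the black mat of its near half, two buttons stand on its far half: the green start button at x +70, y +32 mm and the red stop button at x +70, y -32 mm in the pad's frame
- seat_left (a point): centre of the black mat on the left (+y) pad, on the pad's upper face, 20 mm above the table, where a clock stands (within 10 mm)
- start_left_top (a point): centre of the top of the green start button of the left (+y) pad: a round cap of 28 mm diameter, its top 20 mm above the pad (40 mm above the table) when up, 16 mm above its fixed 36 mm collar; moves down with the button, and the cap is cushioned: it gives up to 5 mm more under 3 to 10 N once the button is down, and springs back by that much when let go
- start_left (a joint): travel of the left (+y) pad's green start button: 0 up, 0.008 m fully down. It resists with about 3 N and stays wherever it is left; it counts as pressed beyond 0.005 m. It starts between 0 and 0.001 m
- stop_left_top (a point): centre of the top of the red stop button of the left (+y) pad: a round cap of 22 mm diameter, top 38 mm above the table, 64 mm beside the green one
- stop_left (a joint): travel of the left (+y) pad's red stop button: 0 up, 0.008 m down, springs back (1 to 4 N); must be left alone
- pad_mid: the middle timing pad: a grey fixed slab 210 (x) x 120 (y) x 20 mm high, origin under its centre, x along its length away from the robot. A clock stands on the black mat of its near half, two buttons stand on its far half: the green start button at x +70, y +32 mm and the red stop button at x +70, y -32 mm in the pad's frame
- seat_mid (a point): centre of the black mat on the middle pad, on the pad's upper face, 20 mm above the table, where a clock stands (within 10 mm)
- start_mid_top (a point): centre of the top of the green start button of the middle pad: a round cap of 28 mm diameter, its top 20 mm above the pad (40 mm above the table) when up, 16 mm above its fixed 36 mm collar; moves down with the button, and the cap is cushioned: it gives up to 5 mm more under 3 to 10 N once the button is down, and springs back by that much when let go
- start_mid (a joint): travel of the middle pad's green start button: 0 up, 0.008 m fully down. It resists with about 3 N and stays wherever it is left; it counts as pressed beyond 0.005 m. It starts between 0 and 0.001 m
- stop_mid_top (a point): centre of the top of the red stop button of the middle pad: a round cap of 22 mm diameter, top 38 mm above the table, 64 mm beside the green one
- stop_mid (a joint): travel of the middle pad's red stop button: 0 up, 0.008 m down, springs back (1 to 4 N); must be left alone
- pad_right: the right (-y) timing pad: a grey fixed slab 210 (x) x 120 (y) x 20 mm high, origin under its centre, x along its length away from the robot. A clock stands on the black mat of its near half, two buttons stand on its far half: the green start button at x +70, y +32 mm and the red stop button at x +70, y -32 mm in the pad's frame
- seat_right (a point): centre of the black mat on the right (-y) pad, on the pad's upper face, 20 mm above the table, where a clock stands (within 10 mm)
- start_right_top (a point): centre of the top of the green start button of the right (-y) pad: a round cap of 28 mm diameter, its top 20 mm above the pad (40 mm above the table) when up, 16 mm above its fixed 36 mm collar; moves down with the button, and the cap is cushioned: it gives up to 5 mm more under 3 to 10 N once the button is down, and springs back by that much when let go
- start_right (a joint): travel of the right (-y) pad's green start button: 0 up, 0.008 m fully down. It resists with about 3 N and stays wherever it is left; it counts as pressed beyond 0.005 m. It starts between 0 and 0.001 m
- stop_right_top (a point): centre of the top of the red stop button of the right (-y) pad: a round cap of 22 mm diameter, top 38 mm above the table, 64 mm beside the green one
- stop_right (a joint): travel of the right (-y) pad's red stop button: 0 up, 0.008 m down, springs back (1 to 4 N); must be left alone
- carriage_clock: brass carriage clock, a square brass case 66 x 80 mm, 100 mm high with its thin top handle, white dial; 0.6 kg; standing loose on one of the three pads (which one changes), origin at the centre of its underside, its dial facing away from the robot, +x at yaw 0
- alarm_clock: round blue alarm clock with two steel bells on top, 50 x 74 mm, 95 mm high; 0.4 kg; standing loose on one of the three pads (which one changes), origin at the centre of its underside, its dial facing away from the robot, +x at yaw 0
- mantel_clock: dark wooden mantel clock with an arched top, 66 x 100 mm, 95 mm high; 0.6 kg; standing loose on one of the three pads (which one changes), origin at the centre of its underside, its dial facing away from the robot, +x at yaw 0
- loupe: watchmaker's aluminium loupe standing loose on the bench, 34 mm diameter, 30 mm high, origin under its centre
- screw_tin: open brass tin loose on the bench, 90 x 70 x 22 mm, origin under its centre
- pot_lid: yellow plastic pot lid loose on the bench, 48 mm diameter, 20 mm high, origin under its centre
Things that resemble listed ones, but are neither listed nor needed, are in the scene too. Of the things that look like the alarm_clock, the smallest one is meant.

How it is judged:
By the outcome, as a careful person would: the job done as asked, in the order asked, and still so for the second after the job is handed in, with the robot touching nothing.
It also fails if it takes over 48 s, if anything falls off the work surface, if the arm or the gripper's body presses on something with over 40 N, if the wrist force passes 120 N, or if a joint passes its speed limit or range.

### The arm

A 6-joint arm with a two-finger parallel gripper is mounted at the origin on the work surface. World frame = base frame: x ahead of the robot, y to its left, z up, the work surface at z = 0. Lengths are in m, angles in rad, forces in N, time in s.
With the tool pointing down it reaches from about 0.4 to 0.825 m from the base axis. Payload 7 kg.
Tool frame: the origin (TCP) lies at the very end of the fingers, on their centre line; the grasp point (between the pads) lies 19 mm behind it (pinch_z is the distance from the TCP to the grasp point, in m); z points along the fingers, y is the line along which they close (so a half turn about z gives the same grasp; the last joint's range is limited). The gripper opens to 88 mm and grips with 3 to 60 N. Pads are 19 mm wide; open, the fingers measure 130 mm over their backs; the gripper's body (78 mm by 193 mm) begins 47 mm behind the grasp point.
Start: joints at [1.5, 0.359, 0.012, 0, -1.224, -0.288], TCP at [0.237, 0.632, 0.198] pointing down, gripper open.
Joint ranges: [-3.07, 3.07], [-1.43, 2.12], [-1.02, 1.25], [-3.03, 1.67], [-3.05, -0], [-3.03, 3.03]. Speed limits (rad/s): [2.39, 2.39, 3.01, 3.14, 3.14, 3.14].

### API

Orientations are given as a rotation vector (axis times angle).
In Python, from plant import read_state, get_image, hand_in, pinch_z gives the robot as it stands. The module is installed in compiled form; this text tells all that it offers.
- The arm moves only by the tool drive_tool, never from a script. Its argument "steps" is a list of rows, each a list of 7 numbers: the shift along the world's x, y, z in m, then the turn, a rotation vector about the world's x, y, z in degrees, then the opening, from -1 (shut) to 1 (fully open), so that 0 is half open. In form: [[x, y, z, ax, ay, az, jaw], ...]. A call has 1 to 8 rows; each row shifts and turns the commanded pose from where the row before left it; what a row does not reach is not made up. A row lasts 1/12 s, in which the tool goes at most 41.7 mm and 7.16 degrees, less where a joint would pass 70% of its speed; a pose out of reach is approached as far as the arm can. A call is refused whole if a number of a shift passes 0.0417 or a number of a turn 7.16, either way. A call with a gripper value outside its range is refused whole. The fingers move at their own pace and stop on an object; "grip_force" is the grip in N (left out, the last holds). Time passes only in rows, so rows that do not move let the fingers close. It gives the time, the measured TCP pose, the force, the opening and the grip force at its end, in the units of the state.
- read_state(): the state, without advancing time (a new reading comes with each control period).
- get_image(name): name is "side" or "top" or "wrist"; returns a dict with "image" (400x640x3 uint8, red, green, blue), "intrinsics" (3x3 intrinsics, pixels), "world_to_cam" (4x4, takes a point from world to camera coordinates); the wrist camera has in their place "mount" (4x4, takes a point from camera to tool coordinates, whose origin is the TCP and whose axes are the flange's). Camera axes: x right, y down, z forward; pixel columns grow to the right and rows downward; lengths in m; the calibration is good to about 2 mm. The wrist camera is an equidistant fisheye: a pixel r from the principal point sees the ray r / f radians off the axis. A picture is of the moment at which its call begins: read the wrist's pose just before it. There is no depth.
- hand_in(): hands the job in; it is judged then, once.
The state is a dict: "time": time; "joint_pos": joint angles; "dq": joint speeds; "joint_efforts": joint torques, N m; "ee_pos": TCP position; "ee_rot": TCP orientation; "force": force on the tool from outside, world axes, zero at the start; "ft_torque": the same for the moment, N m; "gripper_width": opening from 0.0 (shut) to 1.0 (fully open); "gripper_force": force on a finger pad.
Only numpy, scipy, OpenCV 4.12 (cv2) and the standard library are available. Lean on these libraries where they do the work, as an engineer would, in place of code of your own. Each camera call takes 0.05 s, during which the arm holds its last target. There are 200 camera calls.

## Working session

There is one attempt and no reset: what is moved stays moved. The work goes in short steps, Python scripts to look and compute and a tool call to move; the robot and the scene stay as the last step left them, time stands still between calls to the robot, and variables do not carry over. Pictures are saved under pics/ and viewed, at most 10 in all, crops included, and the job is handed in when it is done.

Besides the shell and the picture viewer there is one more tool, called after "Request:" by a JSON object that holds its "fn" and its "kwargs". drive_tool: Moves the arm, as the interface text tells. Its arguments: {"type":"object","properties":{"steps":{"type":"array","items":{"type":"array","items":{"type":"number"}}},"grip_force":{"type":"number"}},"required":["steps"]}

```bash
mkdir -p pics
python3 - <<'E'
from plant import *
import cv2,pickle
s=read_state();print(s)
d={}
for n in("top","side"):
    d[n]=get_image(n);cv2.imwrite(f"pics/{n}0.png",d[n]["image"][:,:,::-1])
    print(n,d[n]["intrinsics"],d[n]["world_to_cam"])
pickle.dump(d,open("d.pkl","wb"))
E
```

```text
{'time': 0.0, 'joint_pos': array([ 1.50010955e+00,  3.59391810e-01,  1.10763308e-02, -3.69319808e-04,
       -1.22409184e+00, -2.88078849e-01]), 'dq': array([ 0.00179017,  0.00032546,  0.00016588,  0.00105875,  0.0011692 ,
       -0.00101692]), 'joint_efforts': array([-7.25881928e-04, -5.82723427e+01,  2.93059802e+01,  6.99738532e+00,
        6.89040593e-03, -1.66713940e-04]), 'ee_pos': array([0.23685267, 0.6315148 , 0.19662369]), 'ee_rot': array([ 3.08953456e+00, -5.60432095e-01, -2.67571424e-04]), 'force': array([-0.36434918,  0.67797634, -0.45151699]), 'ft_torque': array([ 0.0045244 , -0.05316918,  0.03977741]), 'gripper_force': 0.0, 'gripper_width': 0.9981901816144075}
top [[490.54564393   0.         314.52222908]
 [  0.         490.54564393 199.65834453]
 [  0.           0.           1.        ]] [[ 8.17975946e-04 -9.99949380e-01  1.00283678e-02  4.13031521e-04]
 [-9.88113629e-01 -2.34980550e-03 -1.53707304e-01  5.22997750e-01]
 [ 1.53723088e-01 -9.78343803e-03 -9.88065533e-01  1.42695217e+00]
 [ 0.00000000e+00  0.00000000e+00  0.00000000e+00  1.00000000e+00]]
side [[368.28022456   0.         323.26143365]
 [  0.         368.28022456 199.75684437]
 [  0.           0.           1.        ]] [[-0.99404079 -0.10876929 -0.00722086  0.5119143 ]
 [-0.05230252  0.53401298 -0.84385697  0.09166462]
 [ 0.09564176 -0.83845058 -0.5365196   0.97626532]
 [ 0.          0.          0.          1.        ]]
```

View pics/top0.png

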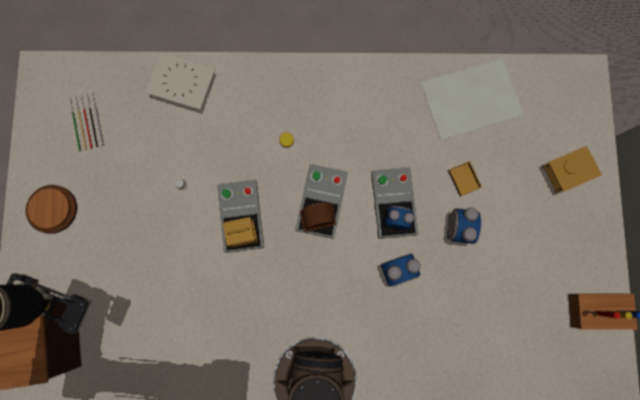

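View pics/side0.png

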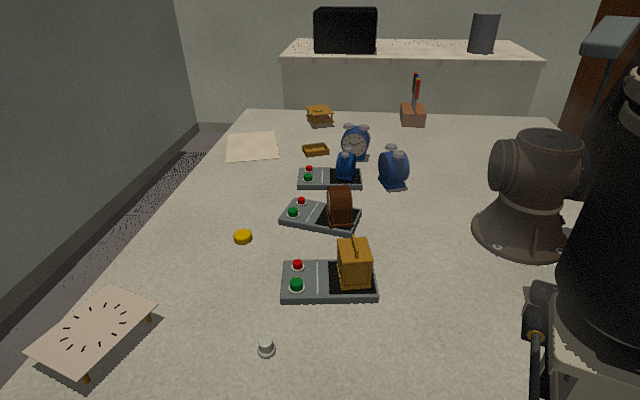

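The top view shows the brass clock on the left pad, with its green button at about (227,194). The small blue clock is on the right pad, green at about (382,181), and the mantel clock is in the middle. The two larger blue clocks stand off the pads. The side view agrees.

```bash
cat > h.py <<'E'
import numpy as np,cv2
def ray(im,px,z):
    K=im["intrinsics"];T=im["world_to_cam"];R,t=T[:3,:3],T[:3,3]
    c=-R.T@t;d=R.T@np.linalg.solve(K,[*px,1]);return (c+d*(z-c[2])/d[2]).round(4)
def blobs(im,col):
    a=im["image"].astype(int);r,g,b=a[...,0],a[...,1],a[...,2]
    m=(g>1.5*r)&(g>1.3*b)&(g>50) if col=="g" else (r>2.2*g)&(r>2.2*b)&(r>90)
    n,_,s,c=cv2.connectedComponentsWithStats(m.astype(np.uint8))
    return [(c[i],s[i,4]) for i in range(1,n) if s[i,4]>12]
E
python3 - <<'E'
import pickle;from h import *
d=pickle.load(open("d.pkl","rb"))
for n in d:
  for c,z in(("g",.036),("r",.035)):
    for p,a in blobs(d[n],c):
        w=ray(d[n],p,z)
        if .3<w[0]<.8 and abs(w[1])<.5: print(n,c,p.round(1),a,w)
E
```

```text
top g [316.  174.8] 49 [ 0.5997 -0.0032  0.036 ]
top g [382.3 179.3] 50 [ 0.5864 -0.2037  0.036 ]
top g [225.9 193. ] 52 [0.5433 0.2673 0.036 ]
top r [403.2 177.6] 26 [ 0.5922 -0.2673  0.035 ]
top r [336.7 179.4] 24 [ 0.5859 -0.0657  0.035 ]
top r [247.3 190.6] 27 [0.5511 0.2035 0.035 ]
side g [307.5 175.5] 42 [ 0.5879 -0.2033  0.036 ]
side g [292.3 210.9] 66 [0.6004 0.0013 0.036 ]
side g [295.9 282.7] 125 [0.5438 0.2688 0.036 ]
side r [308.5 166.9] 16 [ 0.5936 -0.2649  0.035 ]
side r [301.  198.6] 25 [ 0.5869 -0.0651  0.035 ]
side r [297.1 262.1] 49 [0.5525 0.2039 0.035 ]
```

Run:
```python
from plant import *
print(get_image("wrist")["mount"].round(3))
```

```text
[[-0.    -0.958 -0.288  0.079]
 [ 1.    -0.    -0.001  0.001]
 [ 0.001 -0.288  0.958 -0.186]
 [ 0.     0.     0.     1.   ]]
```

Request:
{"fn": "drive_tool", "kwargs": {"steps": [[0.019,-0.0227,0,0,0,1.72,-1],[0.019,-0.0227,0,0,0,1.72,-1],[0.019,-0.0227,0,0,0,1.72,-1],[0.019,-0.0227,0,0,0,1.72,-1],[0.019,-0.0227,0,0,0,1.72,-1],[0.019,-0.0227,0,0,0,1.72,-1],[0.019,-0.0227,0,0,0,1.72,-1],[0.019,-0.0227,0,0,0,1.72,-1]], "grip_force": 10}}

```text
time: 0.82
ee_pos: [0.3896, 0.449, 0.1974]
ee_rot: [3.136, -0.184, -0.0]
force: [0.8, 0.6, 0.1]
gripper_width: 0.455
gripper_force: 0.0
```

Request:
{"fn": "drive_tool", "kwargs": {"steps": [[0.019,-0.0227,0,0,0,1.72,-1],[0.019,-0.0227,0,0,0,1.72,-1],[0.019,-0.0227,0,0,0,1.72,-1],[0.019,-0.0227,0,0,0,1.72,-1],[0.019,-0.0227,0,0,0,1.72,-1],[0.019,-0.0227,0,0,0,1.72,-1],[0.019,-0.0227,0,0,0,1.72,-1],[0.019,-0.0227,0,0,0,1.72,-1]]}}

```text
time: 1.48
ee_pos: [0.5416, 0.2675, 0.1974]
ee_rot: [3.136, 0.193, -0.0]
force: [0.9, -0.1, -0.1]
gripper_width: 0.004
gripper_force: 0.0
```

Run:
```python
import pickle;from h import *
d=pickle.load(open("d.pkl","rb"))
t=d["top"]
for p in((224,219),(253,217),(388,206),(413,208)): print(p,ray(t,p,.115),ray(t,p,.02))
cv2.imwrite("pics/crop.png",cv2.resize(t["image"][160:260,210:430,::-1],None,fx=3.6,fy=3.6,interpolation=cv2.INTER_CUBIC))
```

```text
(224, 219) [0.4557 0.2568 0.115 ] [0.4666 0.2734 0.02  ]
(253, 217) [0.4615 0.1753 0.115 ] [0.4729 0.1864 0.02  ]
(388, 206) [ 0.4937 -0.2064  0.115 ] [ 0.5072 -0.2218  0.02  ]
(413, 208) [ 0.4881 -0.2773  0.115 ] [ 0.5013 -0.2975  0.02  ]
```

View pics/crop.png

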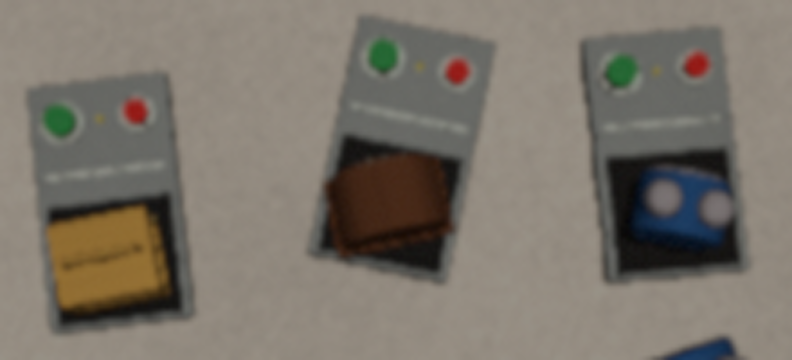

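The crop confirms which clock stands on which pad. The clock fronts are about 85 mm from the buttons, and the gripper body's half-width is 39 mm, so there is room to go straight down.

Request:
{"fn": "drive_tool", "kwargs": {"steps": [[0.002,0.0005,-0.02,0,0,0,-1],[0,0,-0.025,0,0,0,-1],[0,0,-0.025,0,0,0,-1],[0,0,-0.025,0,0,0,-1],[0,0,-0.025,0,0,0,-1],[0,0,-0.015,0,0,0,-1],[0,0,0,0,0,0,-1]]}}

```text
time: 2.07
ee_pos: [0.5408, 0.2675, 0.0586]
ee_rot: [3.132, 0.189, -0.009]
force: [-0.7, -0.5, -1.0]
gripper_width: 0.007
gripper_force: 0.0
```

Run:
```python
from plant import *
from h import *
print(read_state()["ee_pos"])
a=get_image("side")["image"][200:330,240:400,::-1]
cv2.imwrite("pics/s1.png",cv2.resize(a,None,fx=4.5,fy=4.5,interpolation=cv2.INTER_CUBIC))
```

```text
[0.54077635 0.26747793 0.05858755]
```

View pics/s1.png

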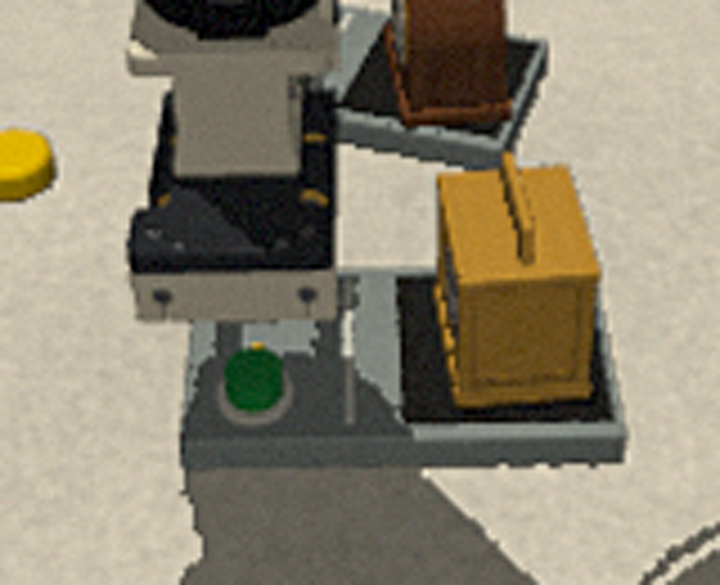

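Run:
```python
import pickle;from h import *
t=pickle.load(open("d.pkl","rb"))["side"]
for P in((.541,.2675,.0586),(.541,.2885,.0586),(.541,.2675,.0776),(.529,.363,.125),(.541,.2675,.125),(.553,.172,.125),(.5435,.268,.04)):
    q=t["world_to_cam"]@[*P,1];q=t["intrinsics"]@q[:3]/q[2];print(P,((q[:2]-[240,200])*4.5).round())
from plant import *
i=get_image("wrist");print(i["intrinsics"])
cv2.imwrite("pics/w1.png",i["image"][:,:,::-1])
```

```text
(0.541, 0.2675, 0.0586) [256. 335.]
(0.541, 0.2885, 0.0586) [248. 368.]
(0.541, 0.2675, 0.0776) [254. 305.]
(0.529, 0.363, 0.125) [237. 384.]
(0.541, 0.2675, 0.125) [249. 226.]
(0.553, 0.172, 0.125) [258.  98.]
(0.5435, 0.268, 0.04) [252. 365.]
[[309.70691629   0.         322.50953148]
 [  0.         309.70691629 197.65686382]
 [  0.           0.           1.        ]]
```

View pics/w1.png

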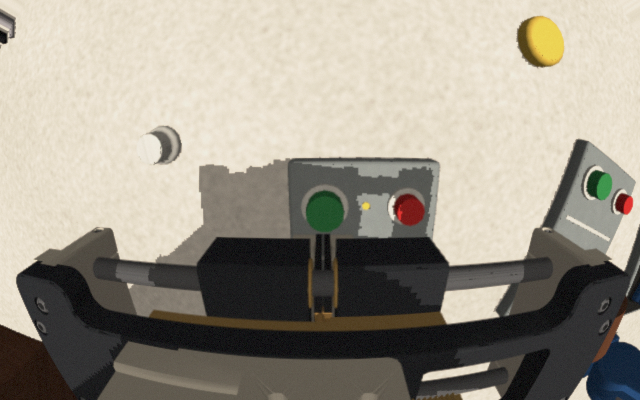

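Wrist view: the green cap (blob centre about (325,212)) sits just ahead of the TCP's projection at (321,232), and red is at (409,210), well clear. Predicted and measured positions agree within about 3 mm, so I'll nudge +x and start down.

Request:
{"fn": "drive_tool", "kwargs": {"steps": [[0.0035,-0.0005,-0.006,0,0,0,-1],[0,0,-0.005,0,0,0,-1],[0,0,0,0,0,0,-1],[0,0,0,0,0,0,-1]]}}

```text
time: 2.5
ee_pos: [0.5466, 0.2688, 0.0518]
ee_rot: [-3.136, -0.19, -0.0]
force: [-0.3, 0.3, 0.7]
gripper_width: 0.004
gripper_force: 0.0
```

Request:
{"fn": "drive_tool", "kwargs": {"steps": [[0,0,-0.002,0,0,0,-1],[0,0,-0.002,0,0,0,-1],[0,0,-0.002,0,0,0,-1],[0,0,-0.002,0,0,0,-1],[0,0,-0.001,0,0,0,-1],[0,0,0,0,0,0,-1],[0,0,0,0,0,0,-1]]}}

```text
time: 3.08
ee_pos: [0.5465, 0.2688, 0.0425]
ee_rot: [3.136, 0.191, -0.0]
force: [-0.1, 0.8, 0.1]
gripper_width: -0.0
gripper_force: 0.0
```

Request:
{"fn": "drive_tool", "kwargs": {"steps": [[-0.0025,-0.0005,0,0,0,0,-1],[0,0,-0.002,0,0,0,-1],[0,0,-0.001,0,0,0,-1],[0,0,-0.001,0,0,0,-1],[0,0,-0.001,0,0,0,-1],[0,0,0,0,0,0,-1],[0,0,0,0,0,0,-1]]}}

```text
time: 3.67
ee_pos: [0.544, 0.2682, 0.0374]
ee_rot: [3.136, 0.191, -0.0]
force: [-0.7, 0.6, 0.6]
gripper_width: 0.006
gripper_force: 0.0
```

Request:
{"fn": "drive_tool", "kwargs": {"steps": [[0,0,-0.001,0,0,0,-1],[0,0,-0.001,0,0,0,-1],[0,0,-0.001,0,0,0,-1],[0,0,0,0,0,0,-1],[0,0,0,0,0,0,-1]]}}

```text
time: 4.08
ee_pos: [0.544, 0.2682, 0.0345]
ee_rot: [3.136, 0.191, -0.0]
force: [-1.4, -0.4, 0.3]
gripper_width: 0.006
gripper_force: 0.0
```

Request:
{"fn": "drive_tool", "kwargs": {"steps": [[0,0,-0.001,0,0,0,-1],[0,0,-0.001,0,0,0,-1],[0,0,-0.001,0,0,0,-1]]}}

```text
time: 4.33
ee_pos: [0.544, 0.2683, 0.0315]
ee_rot: [-3.136, -0.191, -0.0]
force: [0.4, 0.3, -0.2]
gripper_width: 0.003
gripper_force: 0.0
```

Run:
```python
from plant import *
from h import *
s=read_state();print(s["ee_pos"],s["force"])
i=get_image("wrist")
cv2.imwrite("pics/w2.png",cv2.resize(i["image"][150:260,240:460,::-1],None,fx=3.6,fy=3.6,interpolation=cv2.INTER_CUBIC))
```

```text
[0.54403996 0.26830452 0.03148081] [ 0.39748399  0.25589241 -0.227887  ]
```

View pics/w2.png

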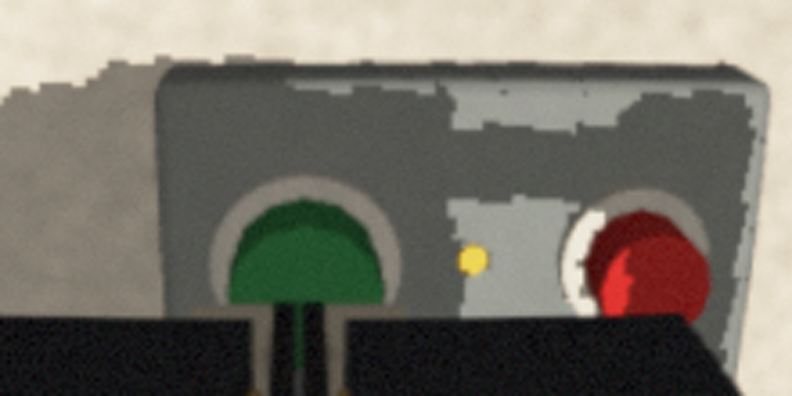

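The fingertips rest on the middle of the green cap, which looks farther from the camera than the red one, so it seems to be going down. No force has shown yet, so I'll press slightly more.

Request:
{"fn": "drive_tool", "kwargs": {"steps": [[0,0,-0.001,0,0,0,-1],[0,0,-0.001,0,0,0,-1],[0,0,0,0,0,0,-1]]}}

```text
time: 4.63
ee_pos: [0.5439, 0.2682, 0.0293]
ee_rot: [3.136, 0.191, -0.0]
force: [0.0, 0.5, 0.4]
gripper_width: 0.006
gripper_force: 0.0
```

Request:
{"fn": "drive_tool", "kwargs": {"steps": [[0,0,-0.001,0,0,0,-1],[0,0,0,0,0,0,-1]]}}

```text
time: 4.8
ee_pos: [0.544, 0.2682, 0.0284]
ee_rot: [3.136, 0.191, -0.0]
force: [0.1, -0.8, 0.6]
gripper_width: 0.008
gripper_force: 0.0
```

Request:
{"fn": "drive_tool", "kwargs": {"steps": [[0,0,-0.001,0,0,0,-1],[0,0,0,0,0,0,-1]]}}

```text
time: 4.97
ee_pos: [0.544, 0.2682, 0.0274]
ee_rot: [3.136, 0.191, -0.0]
force: [-0.4, -0.6, -0.9]
gripper_width: 0.009
gripper_force: 0.0
```

Run:
```python
from plant import *
from h import *
s=read_state();print(s["ee_pos"],s["force"],s["ft_torque"],s["joint_efforts"])
i=get_image("wrist")
cv2.imwrite("pics/w3.png",cv2.resize(i["image"][150:260,240:460,::-1],None,fx=3.6,fy=3.6,interpolation=cv2.INTER_CUBIC))
```

```text
[0.54398769 0.26824574 0.02740405] [-0.43605852 -0.5750529  -0.85723825] [-0.03073567  0.05769382  0.01367408] [ 1.61298690e-02 -5.54515672e+01  2.29358447e+01  5.42348877e+00
  1.24582322e-01  1.81255750e-04]
```

View pics/w3.png

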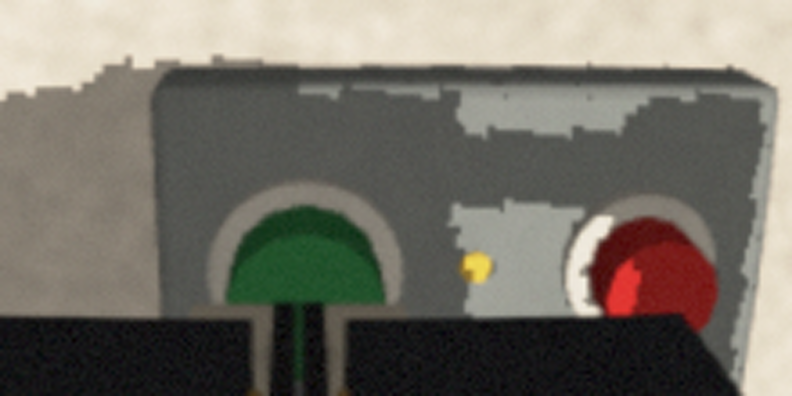

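```bash
cat >> h.py <<'E'
from scipy.spatial.transform import Rotation as Ro
def wproj(P,s,im):
    M=im["mount"];K=im["intrinsics"];p=Ro.from_rotvec(s["ee_rot"]).inv().apply(np.array(P)-s["ee_pos"])
    c=M[:3,:3].T@(p-M[:3,3]);r=np.hypot(c[0],c[1]);th=np.arctan2(r,c[2])
    return K[:2,2]+K[0,0]*th*c[:2]/r
E
python3 - <<'E'
from plant import *
from h import *
s=read_state();i=get_image("wrist")
yaw=.122;u=np.array([np.cos(yaw),np.sin(yaw),0]);v=np.array([-u[1],u[0],0])
C=np.array([.5437,.2683,0]);Rd=C-.064*v
cr=lambda P:((wproj(P,s,i)-[240,150])*3.6).round(1)
print("collar far",cr(C+.018*u+[0,0,.024]),"cap at collar",cr(C+.014*u+[0,0,.024]))
for z in(.040,.036,.032,.029):print(z,"far",cr(C+.014*u+[0,0,z]),"L",cr(C+.014*v+[0,0,z]),"R",cr(C-.014*v+[0,0,z]))
print("red top L",cr(Rd+.011*v+[0,0,.038]),"R",cr(Rd-.011*v+[0,0,.038]),"far",cr(Rd+.011*u+[0,0,.038]),"tcp",cr(s["ee_pos"]))
print("pad far corners",cr(C+.035*u+.028*v+[0,0,.02]),cr(C+.035*u-.092*v+[0,0,.02]))
print("green col profile",[tuple(int(x) for x in i["image"][r,322]) for r in range(196,238,1)])
E
```

```text
collar far [292.3 190.4] cap at collar [292.4 211.6]
0.04 far [292.  242.6] L [210.2 319.2] R [374.2 319.2]
0.036 far [292.1 234.4] L [211.8 309.8] R [372.7 309.8]
0.032 far [292.2 226.5] L [213.4 300.7] R [371.3 300.7]
0.029 far [292.3 220.8] L [214.6 294.1] R [370.3 294.1]
red top L [593.2 311.2] R [708.5 308. ] far [658.6 252. ] tcp [293.  289.6]
pad far corners [136.   93.1] [777.6  97.1]
green col profile [(86, 87, 82), (83, 83, 79), (87, 89, 83), (91, 89, 81), (103, 98, 90), (120, 115, 107), (132, 127, 115), (134, 129, 117), (131, 126, 116), (134, 129, 120), (114, 114, 101), (72, 85, 67), (35, 63, 40), (11, 49, 20), (19, 54, 22), (21, 58, 28), (26, 58, 33), (27, 60, 32), (25, 59, 34), (30, 71, 39), (39, 83, 45), (33, 81, 43), (39, 84, 48), (38, 85, 48), (35, 84, 43), (29, 79, 44), (33, 80, 42), (37, 84, 44), (32, 81, 39), (32, 81, 41), (29, 80, 41), (30, 79, 38), (32, 80, 43), (37, 82, 42), (36, 84, 47), (32, 81, 41), (33, 80, 41), (36, 74, 44), (27, 56, 36), (25, 49, 30), (22, 48, 28), (22, 46, 26)]
```

The cap's visible side still matches an unpressed button. The pad also looks about 3% smaller than predicted, so the tip is probably several mm higher than nominal. I'll keep going down in small steps and watch the force.

Request:
{"fn": "drive_tool", "kwargs": {"steps": [[0,-0.001,-0.001,0,0,0,-1],[0,0,-0.001,0,0,0,-1],[0,0,0,0,0,0,-1]]}}

```text
time: 5.32
ee_pos: [0.5439, 0.2671, 0.0253]
ee_rot: [3.136, 0.191, -0.0]
force: [0.0, 0.2, -1.2]
gripper_width: 0.005
gripper_force: 0.0
```

```bash
cat > prof.py <<'E'
from plant import *
from h import *
s=read_state();print(s["ee_pos"].round(4),s["force"].round(2))
i=get_image("wrist")
r0=190;a=i["image"][r0:240,318:332].astype(int).mean(1);g=a[:,1]-a[:,0]
print([int(x) for x in a[:,1]]);print([int(x) for x in g])
b=i["image"][228:233].astype(int).mean(0);h=np.where(b[280:370,1]>1.5*b[280:370,0])[0]+280
print("cols",h.min(),h.max())
t=get_image("side");print([(p.round(1),k) for p,k in blobs(t,"g") if k>20])
cv2.imwrite("pics/sidenow.png",t["image"][:,:,::-1])
E
python3 prof.py
```

```text
[0.5439 0.2671 0.0253] [ 0.    0.21 -1.18]
[85, 86, 86, 86, 87, 87, 87, 86, 86, 87, 90, 101, 119, 124, 125, 126, 124, 116, 88, 67, 58, 57, 57, 57, 57, 60, 68, 77, 81, 82, 82, 82, 82, 82, 81, 81, 80, 81, 81, 81, 81, 81, 80, 68, 44, 34, 32, 32, 33, 32]
[1, 0, 0, 0, 0, 0, 0, 0, 0, 0, -2, -4, -4, -5, -5, -5, -4, -1, 11, 24, 32, 33, 34, 34, 34, 35, 39, 44, 48, 48, 49, 48, 48, 48, 48, 48, 48, 48, 47, 47, 48, 47, 47, 38, 19, 7, 6, 4, 5, 3]
cols 302 343
[(array([295.9, 287.4]), np.int32(71))]
```

Run:
```python
import cv2
a=cv2.imread("pics/sidenow.png")[215:315,250:370]
cv2.imwrite("pics/s2.png",cv2.resize(a,None,fx=6,fy=6,interpolation=cv2.INTER_CUBIC))
```

```text
(no output)
```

View pics/s2.png

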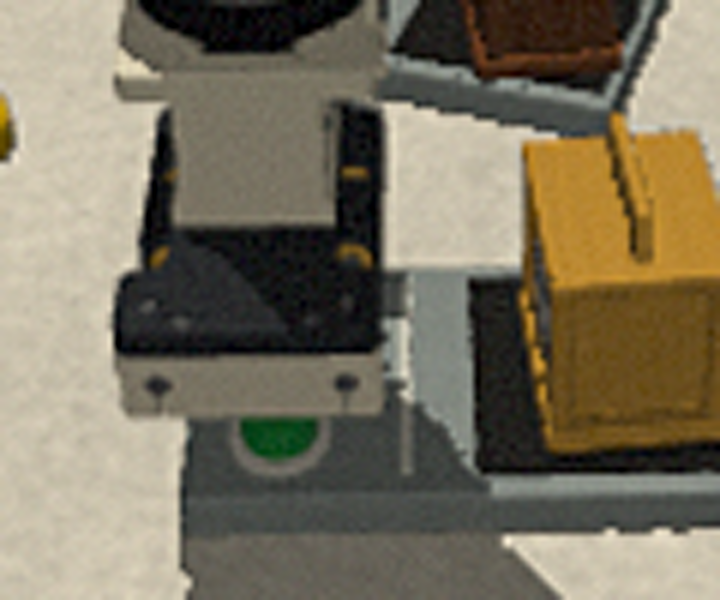

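Run:
```python
import pickle;from h import *
t=pickle.load(open("d.pkl","rb"))["side"]
for z in(.09,.1,.11,.12,.13): print(z,ray(t,(250+250/6,215+413/6),z), ray(t,(250+125/6,215+413/6),z),ray(t,(250+382/6,215+413/6),z))
```

```text
0.09 [0.5397 0.3255 0.09  ] [0.5795 0.3296 0.09  ] [0.4977 0.3212 0.09  ]
0.1 [0.5374 0.3352 0.1   ] [0.5764 0.3392 0.1   ] [0.4962 0.331  0.1   ]
0.11 [0.5351 0.3449 0.11  ] [0.5733 0.3489 0.11  ] [0.4947 0.3408 0.11  ]
0.12 [0.5327 0.3546 0.12  ] [0.5702 0.3585 0.12  ] [0.4932 0.3506 0.12  ]
0.13 [0.5304 0.3644 0.13  ] [0.5672 0.3681 0.13  ] [0.4917 0.3604 0.13  ]
```

Request:
{"fn": "drive_tool", "kwargs": {"steps": [[0,0,-0.001,0,0,0,-1],[0,0,-0.001,0,0,0,-1],[0,0,-0.001,0,0,0,-1]]}}

```text
time: 5.67
ee_pos: [0.544, 0.2673, 0.0225]
ee_rot: [-3.136, -0.191, 0.0]
force: [-0.3, 0.4, -0.2]
gripper_width: 0.004
gripper_force: 0.0
```

Run:
```python
from plant import *
from h import *
s=read_state();print(s["joint_pos"],s["ee_pos"],s["ee_rot"],pinch_z() if callable(pinch_z) else pinch_z)
# scale check: fit TCP pose offset from wrist view with red/green centres and pad corners is manual; dump image
i=get_image("wrist");cv2.imwrite("pics/w4.png",i["image"][:,:,::-1])
a=i["image"].astype(int);r,g,b=a[...,0],a[...,1],a[...,2]
for nm,m in(("g",(g>1.5*r)&(g>1.3*b)&(g>45)),("r",(r>2.5*g)&(r>2.5*b)&(r>60)),("y",(r>130)&(g>110)&(b<70))):
    n,_,st,c=cv2.connectedComponentsWithStats(m.astype(np.uint8))
    print(nm,[(st[k],c[k].round(1)) for k in range(1,n) if st[k,4]>25])
t=get_image("top")["image"];print([p for p in blobs({"image":t},"g")])
cv2.imwrite("pics/topnow.png",t[:,:,::-1])
```

```text
[ 7.78632906e-01  4.10948043e-01 -3.53261966e-01 -2.36572652e-05
 -8.06572186e-01  9.13676895e-01] [0.54403623 0.26730468 0.02247217] [-3.13577547e+00 -1.90728497e-01  9.27216270e-07] 0.0188
g [(array([613, 183,  26,  32, 612], dtype=int32), array([625.8, 197.8])), (array([302, 210,  43,  35, 822], dtype=int32), array([323. , 223.7]))]
r [(array([405, 214,  35,  30, 705], dtype=int32), array([422.2, 227.6]))]
y [(array([553,  10,  30,  55, 266], dtype=int32), array([561.3,  40.4]))]
[(array([315.97916667, 174.91666667]), np.int32(48)), (array([382.32653061, 179.26530612]), np.int32(49))]
```

Request:
{"fn": "drive_tool", "kwargs": {"steps": [[0,0,-0.001,0,0,0,-1],[0,0,-0.001,0,0,0,-1]]}}

```text
time: 5.93
ee_pos: [0.5441, 0.2673, 0.0206]
ee_rot: [-3.136, -0.191, -0.0]
force: [0.5, 0.7, 0.2]
gripper_width: 0.005
gripper_force: 0.0
```

Request:
{"fn": "drive_tool", "kwargs": {"steps": [[0,0,-0.001,0,0,0,-1],[0,0,-0.001,0,0,0,-1]]}}

```text
time: 6.1
ee_pos: [0.544, 0.2673, 0.0185]
ee_rot: [3.136, 0.191, -0.0]
force: [-0.9, 0.0, -0.1]
gripper_width: 0.006
gripper_force: 0.0
```

Run:
```python
from plant import *
from h import *
from scipy.optimize import least_squares
s=read_state();i=get_image("wrist")
a=i["image"].astype(int);r,g,b=a[...,0],a[...,1],a[...,2]
print(s["ee_pos"],s["force"])
for nm,m in(("g",(g>1.5*r)&(g>1.3*b)&(g>45)),("r",(r>2.5*g)&(r>2.5*b)&(r>60))):
    n,_,st,c=cv2.connectedComponentsWithStats(m.astype(np.uint8))
    print(nm,[(st[k],c[k].round(1)) for k in range(1,n) if st[k,4]>25])
# little yellow lamp between buttons
m=(r>150)&(g>120)&(b<110);n,_,st,c=cv2.connectedComponentsWithStats(m.astype(np.uint8))
print([(st[k],c[k].round(1)) for k in range(1,n) if st[k,4]>5])
cv2.imwrite("pics/w5.png",cv2.resize(i["image"][140:340,180:460,::-1],None,fx=2.85,fy=2.85,interpolation=cv2.INTER_CUBIC))
```

```text
[0.54402699 0.26729853 0.01845055] [-0.92247773  0.04597493 -0.08505363]
g [(array([616, 184,  24,  32, 593], dtype=int32), array([628.3, 199.1])), (array([302, 212,  43,  25, 739], dtype=int32), array([323. , 224.4])), (array([322, 244,   2,  18,  31], dtype=int32), array([322.4, 253. ]))]
r [(array([406, 215,  36,  32, 681], dtype=int32), array([424.5, 229.2]))]
[(array([ 557,    8,   38,   58, 1572], dtype=int32), array([575.3,  35.8])), (array([371, 225,   7,   8,  42], dtype=int32), array([373.7, 228.7])), (array([624, 342,   8,   1,   8], dtype=int32), array([627.5, 342. ]))]
```

View pics/w5.png

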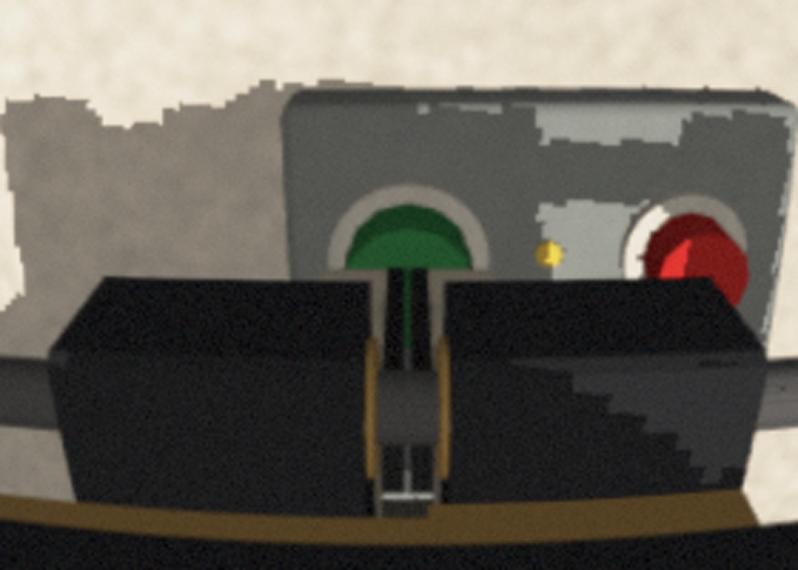

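The view still shows the closed fingertips between the camera and the cap, with green visible through the slit down to about row 261. From the tip's row (about 234), they sit roughly 10 mm above the cap. I'll keep going down with force checks.

Request:
{"fn": "drive_tool", "kwargs": {"steps": [[0,-0.001,-0.0015,0,0,0,-1],[0,0,-0.0015,0,0,0,-1]]}}

```text
time: 6.32
ee_pos: [0.544, 0.2662, 0.0155]
ee_rot: [-3.136, -0.191, 0.0]
force: [0.4, 0.1, -0.1]
gripper_width: 0.003
gripper_force: 0.0
```

Request:
{"fn": "drive_tool", "kwargs": {"steps": [[0,0,-0.0015,0,0,0,-1],[0,0,-0.0015,0,0,0,-1]]}}

```text
time: 6.48
ee_pos: [0.544, 0.2662, 0.0124]
ee_rot: [3.136, 0.191, -0.0]
force: [-0.7, 0.3, -0.1]
gripper_width: 0.005
gripper_force: 0.0
```

Request:
{"fn": "drive_tool", "kwargs": {"steps": [[0,0,-0.0015,0,0,0,-1],[0,0,-0.0015,0,0,0,-1]]}}

```text
time: 6.65
ee_pos: [0.5441, 0.2663, 0.0096]
ee_rot: [3.136, 0.191, 0.0]
force: [-2.0, -0.8, 3.8]
gripper_width: 0.006
gripper_force: 1.4
```

```bash
python3 prof.py
```

```text
[0.5441 0.2663 0.0096] [-1.97 -0.78  3.76]
[85, 85, 84, 85, 85, 85, 85, 87, 86, 86, 87, 87, 87, 87, 87, 88, 87, 87, 89, 100, 114, 122, 125, 125, 125, 119, 103, 78, 60, 57, 57, 58, 57, 56, 59, 69, 77, 81, 82, 81, 81, 82, 80, 69, 44, 33, 31, 32, 31, 34]
[1, 1, 0, 0, 0, 0, 0, 0, 0, 0, 0, 1, 1, 1, 0, 1, 0, 0, -2, -3, -4, -5, -5, -5, -5, -3, 3, 18, 30, 34, 34, 33, 33, 36, 36, 40, 44, 48, 48, 48, 48, 48, 47, 38, 18, 7, 5, 3, 3, 3]
cols 302 341
[]
```

Contact: the force is 3.8 N up, so the tips are about 29 mm higher than reported. The button needs about 8 mm of travel from here.

Request:
{"fn": "drive_tool", "kwargs": {"steps": [[0,0,-0.001,0,0,0,-1],[0,0,-0.001,0,0,0,-1],[0,0,-0.001,0,0,0,-1]]}}

```text
time: 7.0
ee_pos: [0.5441, 0.2663, 0.0066]
ee_rot: [-3.136, -0.191, -0.0]
force: [-1.4, -1.0, 2.7]
gripper_width: 0.003
gripper_force: 1.4
```

Request:
{"fn": "drive_tool", "kwargs": {"steps": [[0,0,-0.001,0,0,0,-1],[0,0,-0.001,0,0,0,-1]]}}

```text
time: 7.17
ee_pos: [0.5441, 0.2663, 0.0046]
ee_rot: [-3.136, -0.191, -0.0]
force: [-0.8, 0.1, 2.8]
gripper_width: 0.006
gripper_force: 1.4
```

```bash
python3 prof.py
```

```text
[0.5441 0.2663 0.0046] [-0.83  0.1   2.83]
[85, 85, 85, 85, 85, 86, 86, 86, 86, 85, 87, 86, 87, 87, 87, 87, 88, 87, 86, 87, 87, 90, 101, 118, 124, 126, 126, 125, 121, 102, 79, 64, 58, 59, 59, 70, 78, 82, 81, 81, 82, 81, 80, 68, 44, 35, 32, 32, 34, 32]
[0, 0, 0, 0, 0, 0, 1, 0, 0, 0, 1, 0, 0, 0, 1, 0, 0, 1, 0, 1, -1, -3, -4, -5, -5, -4, -5, -5, -4, 5, 18, 28, 34, 34, 35, 41, 45, 48, 48, 47, 48, 47, 47, 38, 19, 8, 5, 4, 4, 4]
cols 303 340
[]
```

Request:
{"fn": "drive_tool", "kwargs": {"steps": [[0,0,-0.001,0,0,0,-1],[0,0,-0.001,0,0,0,-1],[0,0,0,0,0,0,-1]]}}

```text
time: 7.52
ee_pos: [0.5441, 0.2663, 0.0025]
ee_rot: [-3.136, -0.191, -0.0]
force: [-1.2, -1.0, 5.0]
gripper_width: 0.01
gripper_force: 2.1
```

Request:
{"fn": "drive_tool", "kwargs": {"steps": [[0,0,-0.001,0,0,0,-1],[0,0,0,0,0,0,-1]]}}

```text
time: 7.68
ee_pos: [0.5441, 0.2663, 0.0016]
ee_rot: [-3.136, -0.191, -0.0]
force: [-2.3, -0.5, 6.2]
gripper_width: 0.006
gripper_force: 2.7
```

The force is rising into the cushion (5.0, then 6.2 N), so the first button is fully down. Next I'll lift and cross to the right pad.

Request:
{"fn": "drive_tool", "kwargs": {"steps": [[0,0,0.006,0,0,0,-1],[0,0,0.012,0,0,0,-1],[0,0,0.025,0,0,0,-1],[0,0,0.03,0,0,0,-1],[0,0,0.03,0,0,0,-1],[0,0,0.03,0,0,0,-1],[0,0,0.025,0,0,0,-1],[0,0,0,0,0,0,-1]]}}

```text
time: 8.35
ee_pos: [0.5466, 0.2679, 0.1657]
ee_rot: [-3.131, -0.192, -0.012]
force: [1.4, 0.4, 0.9]
gripper_width: 0.007
gripper_force: 0.0
```

Request:
{"fn": "drive_tool", "kwargs": {"steps": [[0.0027,-0.0294,0,0,0,-0.12,-1],[0.0027,-0.0294,0,0,0,-0.12,-1],[0.0027,-0.0294,0,0,0,-0.12,-1],[0.0027,-0.0294,0,0,0,-0.12,-1],[0.0027,-0.0294,0,0,0,-0.12,-1],[0.0027,-0.0294,0,0,0,-0.12,-1],[0.0027,-0.0294,0,0,0,-0.12,-1],[0.0027,-0.0294,0,0,0,-0.12,-1]]}}

```text
time: 9.02
ee_pos: [0.5653, 0.0297, 0.1594]
ee_rot: [-3.137, -0.164, 0.0]
force: [0.4, -0.3, -0.3]
gripper_width: 0.002
gripper_force: 0.0
```

Request:
{"fn": "drive_tool", "kwargs": {"steps": [[0.0027,-0.0294,0,0,0,-0.12,-1],[0.0027,-0.0294,0,0,0,-0.12,-1],[0.0027,-0.0294,0,0,0,-0.12,-1],[0.0027,-0.0294,0,0,0,-0.12,-1],[0.0027,-0.0294,0,0,0,-0.12,-1],[0.0027,-0.0294,0,0,0,-0.12,-1],[0.0027,-0.0294,0,0,0,-0.12,-1],[0.0027,-0.0294,0,0,0,-0.12,-1]]}}

```text
time: 9.68
ee_pos: [0.5869, -0.2055, 0.1593]
ee_rot: [-3.138, -0.138, 0.001]
force: [0.5, -0.2, -0.0]
gripper_width: 0.005
gripper_force: 0.0
```

Request:
{"fn": "drive_tool", "kwargs": {"steps": [[0,0,0,0,0,0,-1],[0,0,0,0,0,0,-1],[0,0,0,0,0,0,-1]]}}

```text
time: 9.93
ee_pos: [0.5869, -0.2041, 0.1591]
ee_rot: [-3.138, -0.137, 0.001]
force: [-0.0, -0.3, 0.4]
gripper_width: 0.004
gripper_force: 0.0
```

Run:
```python
from plant import *
from h import *
for n in("side","top"):
    t=get_image(n)
    for c,z in(("g",.036),("r",.035)):
        for p,k in blobs(t,c):
            w=ray(t,p,z)
            if .3<w[0]<.8 and abs(w[1])<.5: print(n,c,p.round(1),k,w)
    cv2.imwrite(f"pics/{n}B.png",t["image"][:,:,::-1])
```

```text
side g [307.6 177.5] 34 [ 0.5858 -0.1901  0.036 ]
side g [292.5 212.7] 45 [0.5982 0.01   0.036 ]
side g [296.  284.5] 103 [0.5427 0.274  0.036 ]
side r [297.1 262.1] 49 [0.5525 0.2039 0.035 ]
top g [381.8 179.6] 42 [ 0.5855 -0.2021  0.036 ]
top g [226.4 193.4] 46 [0.5421 0.2657 0.036 ]
top r [247.2 190.4] 25 [0.5514 0.2037 0.035 ]
```

The left button now reads lower in the side view (blob row 282.7 to 284.5, with a smaller area), which fits a pressed button. Next, down over the right one.

Request:
{"fn": "drive_tool", "kwargs": {"steps": [[0,0,-0.02,0,0,0,-1],[0,0,-0.028,0,0,0,-1],[0,0,-0.028,0,0,0,-1],[0,0,-0.028,0,0,0,-1],[0,0,-0.02,0,0,0,-1],[0,0,-0.01,0,0,0,-1],[0,0,0,0,0,0,-1],[0,0,0,0,0,0,-1]]}}

```text
time: 10.7
ee_pos: [0.5877, -0.2036, 0.026]
ee_rot: [3.138, 0.14, -0.0]
force: [0.6, 1.0, 1.1]
gripper_width: 0.005
gripper_force: 0.0
```

Request:
{"fn": "drive_tool", "kwargs": {"steps": [[0,0,0,0,0,0,-1],[0,0,0,0,0,0,-1]]}}

```text
time: 10.87
ee_pos: [0.5885, -0.204, 0.0273]
ee_rot: [3.138, 0.139, 0.004]
force: [-0.7, 0.6, 0.1]
gripper_width: 0.007
gripper_force: 0.0
```

```bash
python3 prof.py
python3 - <<'E'
from plant import *
from h import *
i=get_image("wrist")
cv2.imwrite("pics/w6.png",cv2.resize(i["image"][140:340,180:460,::-1],None,fx=2.85,fy=2.85,interpolation=cv2.INTER_CUBIC))
E
```

```text
[ 0.5885 -0.204   0.0273] [-0.69  0.55  0.07]
[91, 92, 92, 92, 92, 93, 92, 92, 92, 92, 95, 102, 122, 131, 133, 134, 133, 127, 100, 76, 63, 62, 60, 62, 61, 64, 72, 82, 87, 87, 87, 88, 87, 87, 87, 87, 87, 86, 86, 87, 86, 86, 85, 73, 48, 36, 35, 35, 34, 35]
[0, 0, 1, 0, 0, 1, 0, 0, 1, 0, -1, -4, -5, -5, -5, -5, -5, -3, 8, 22, 33, 36, 36, 36, 37, 37, 41, 47, 50, 51, 51, 50, 50, 51, 51, 51, 50, 51, 50, 50, 51, 50, 50, 40, 20, 8, 5, 3, 4, 4]
cols 302 343
[(array([307.4, 176.9]), np.int32(45)), (array([292.5, 211.8]), np.int32(67)), (array([296.1, 284.6]), np.int32(105))]
```

View pics/w6.png

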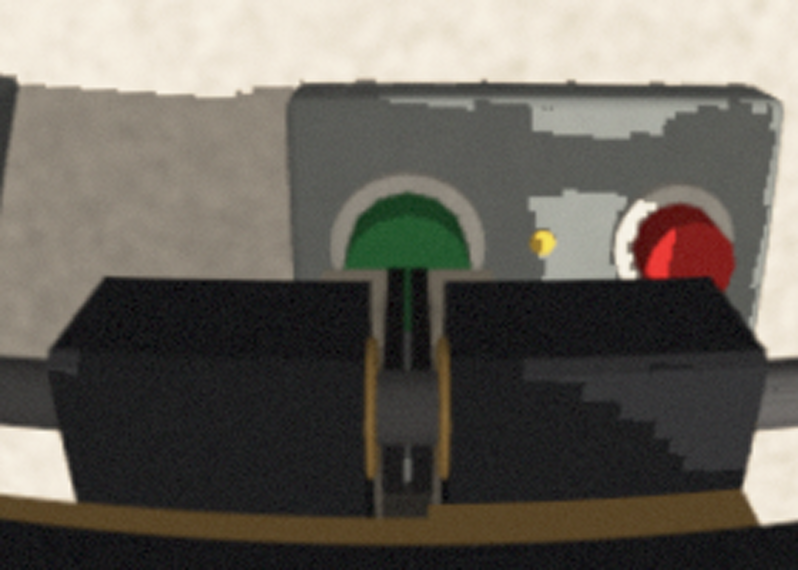

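The geometry matches the left pad at the same height: cap columns 302–343, centred under the tips, red clear. Same press again.

Request:
{"fn": "drive_tool", "kwargs": {"steps": [[0,0,-0.005,0,0,0,-1],[0,0,-0.005,0,0,0,-1],[0,0,-0.003,0,0,0,-1],[0,0,0,0,0,0,-1],[0,0,0,0,0,0,-1]]}}

```text
time: 11.43
ee_pos: [0.5869, -0.2041, 0.012]
ee_rot: [-3.139, -0.138, 0.001]
force: [-0.3, -0.3, 0.3]
gripper_width: 0.005
gripper_force: 0.0
```

Request:
{"fn": "drive_tool", "kwargs": {"steps": [[0,0,-0.001,0,0,0,-1],[0,0,-0.001,0,0,0,-1],[0,0,-0.001,0,0,0,-1],[0,0,-0.001,0,0,0,-1],[0,0,0,0,0,0,-1]]}}

```text
time: 11.85
ee_pos: [0.5873, -0.2041, 0.0086]
ee_rot: [3.138, 0.138, 0.0]
force: [-0.0, 0.7, 0.9]
gripper_width: 0.008
gripper_force: 0.6
```

Request:
{"fn": "drive_tool", "kwargs": {"steps": [[0,0,-0.001,0,0,0,-1],[0,0,-0.001,0,0,0,-1],[0,0,-0.001,0,0,0,-1],[0,0,-0.001,0,0,0,-1],[0,0,0,0,0,0,-1]]}}

```text
time: 12.27
ee_pos: [0.5873, -0.2041, 0.0044]
ee_rot: [3.139, 0.138, 0.0]
force: [-0.2, -0.9, 0.4]
gripper_width: 0.006
gripper_force: 0.4
```

Request:
{"fn": "drive_tool", "kwargs": {"steps": [[0,0,-0.001,0,0,0,-1],[0,0,-0.001,0,0,0,-1],[0,0,0,0,0,0,-1]]}}

```text
time: 12.52
ee_pos: [0.5873, -0.2042, 0.0025]
ee_rot: [3.138, 0.138, 0.0]
force: [-0.7, -0.3, 3.4]
gripper_width: 0.005
gripper_force: 2.1
```

```bash
python3 prof.py
```

```text
[ 0.5873 -0.2042  0.0025] [-0.69 -0.34  3.36]
[90, 90, 90, 90, 90, 90, 91, 91, 91, 92, 92, 92, 91, 91, 92, 91, 92, 93, 93, 93, 93, 94, 102, 121, 131, 133, 134, 133, 130, 123, 95, 72, 63, 64, 71, 82, 86, 87, 87, 87, 86, 85, 86, 74, 48, 35, 35, 35, 33, 33]
[0, 0, 0, 1, 0, 0, 0, 0, 0, 0, 0, 0, 0, 0, 1, 0, 0, 0, 1, 0, 0, -2, -3, -5, -5, -5, -5, -5, -5, 0, 10, 26, 35, 37, 41, 47, 50, 51, 51, 51, 50, 50, 49, 40, 20, 8, 5, 4, 5, 3]
cols 304 341
[(array([292.6, 211.7]), np.int32(67)), (array([295.9, 284.5]), np.int32(101))]
```

Request:
{"fn": "drive_tool", "kwargs": {"steps": [[0,0,-0.001,0,0,0,-1],[0,0,0,0,0,0,-1]]}}

```text
time: 12.78
ee_pos: [0.5874, -0.2042, 0.0017]
ee_rot: [3.138, 0.138, 0.0]
force: [-0.4, -0.4, 5.3]
gripper_width: 0.009
gripper_force: 2.7
```

Request:
{"fn": "drive_tool", "kwargs": {"steps": [[0,0,-0.0005,0,0,0,-1],[0,0,0,0,0,0,-1]]}}

```text
time: 12.95
ee_pos: [0.5874, -0.2042, 0.0013]
ee_rot: [3.138, 0.138, 0.0]
force: [-0.3, 0.3, 5.6]
gripper_width: 0.003
gripper_force: 3.0
```

The force climbs steadily into the cushion (3.4, 5.3, 5.6 N), so this one is down too. Lifting clear and checking.

Request:
{"fn": "drive_tool", "kwargs": {"steps": [[0,0,0.006,0,0,0,-1],[0,0,0.012,0,0,0,-1],[0,0,0.025,0,0,0,-1],[0,0,0.03,0,0,0,-1],[0,0,0.03,0,0,0,-1],[0,0,0.03,0,0,0,-1],[0,0,0.03,0,0,0,-1],[0,0,0.02,0,0,0,-1]]}}

```text
time: 13.62
ee_pos: [0.5878, -0.2043, 0.1882]
ee_rot: [3.138, 0.138, 0.005]
force: [1.0, -0.8, 0.4]
gripper_width: 0.007
gripper_force: 0.0
```

Request:
{"fn": "drive_tool", "kwargs": {"steps": [[0.02,0,0,0,0,0,-1],[0.025,0,0,0,0,0,-1],[0.025,0,0,0,0,0,-1],[0.02,0,0,0,0,0,-1],[0,0,0,0,0,0,-1],[0,0,0,0,0,0,-1],[0,0,0,0,0,0,-1],[0,0,0,0,0,0,-1]]}}

```text
time: 14.28
ee_pos: [0.6764, -0.2041, 0.1845]
ee_rot: [-3.138, -0.138, 0.0]
force: [-0.1, 0.1, 0.3]
gripper_width: 0.003
gripper_force: 0.0
```

Run:
```python
from plant import *
from h import *
print(read_state()["dq"].round(3))
for n in("side","top"):
    t=get_image(n)
    for c,z in(("g",.036),("r",.035)):
        for p,k in blobs(t,c):
            w=ray(t,p,z)
            if .3<w[0]<.8 and abs(w[1])<.5: print(n,c,p.round(1),k,w)
```

```text
[-0.001 -0.005  0.001 -0.     0.003 -0.   ]
side g [307.5 177.4] 34 [ 0.586 -0.191  0.036]
side g [292.2 212.2] 54 [0.5995 0.0078 0.036 ]
side g [296.  284.5] 104 [0.5426 0.2741 0.036 ]
side r [308.5 167. ] 17 [ 0.5933 -0.264   0.035 ]
side r [300.8 198.8] 28 [ 0.5872 -0.0641  0.035 ]
side r [297.1 262.5] 53 [0.5522 0.2051 0.035 ]
top g [382.  179.8] 41 [ 0.5851 -0.2028  0.036 ]
top g [226.4 193.4] 46 [0.5421 0.2657 0.036 ]
top r [403.1 177.7] 24 [ 0.5919 -0.2672  0.035 ]
top r [247.2 190.4] 25 [0.5514 0.2037 0.035 ]
```

```bash
python3 -c "from plant import hand_in;print(hand_in())"
```

```text
the job is handed in; nothing more can be done
None
```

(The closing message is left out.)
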